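# Fit the spacer and the splined cog on the rear hub and hold it home

### The arm

A 6-joint arm with a two-finger parallel gripper is mounted at the origin on the work surface. World frame = base frame: x ahead of the robot, y to its left, z up, the work surface at z = 0. Lengths are in mm, angles in rad, forces in N, time in s.
With the tool pointing down it reaches from about 275 to 825 mm from the base axis. Payload 4.9 kg.
Tool frame: the origin (TCP) lies between the finger pads; the fingertips stand 17 mm ahead of it and the grasp point (between the pads) lies 2 mm behind it; z points along the fingers, y is the line along which they close (so a half turn about z gives the same grasp; the last joint's range is limited). The gripper opens to 85 mm and grips with 20 to 120 N. Pads are 22 mm wide; open, the fingers measure 114 mm over their backs; the gripper's body (76 mm by 85 mm) begins 54 mm behind the grasp point. The pads swing forward as they close: fully open they stand 13 mm farther back than shut.
Start: joints at [-1.356, 0.326, -0.193, 1.052, 0, 1.437], TCP at [187.986, -516.894, 248.281] pointing down, gripper open.
Joint ranges: [-2.65, 2.65], [-0.97, 1.79], [-1.3, 1.35], [-1.93, 2.1], [-1.47, 1.37], [-3.14, 3.14]. Speed limits (rad/s): [2.57, 2.57, 3.14, 3.14, 3.14, 3.14].

### API

Orientations are given as [roll, pitch, yaw] about the fixed x, y, z axes, in that order (R = Rz(yaw) Ry(pitch) Rx(roll)).
In Python, from bench import move_ptp, movel, move_j, grip, dwell, solve_ik, capture, camera_model, IKError, sign_off, spot_in, regions_of, place_of, read_t, read_qpos, read_joint_velocities, read_effort, read_tcp_pos, read_orientation, read_contact_force, read_wrist_torque, read_opening, read_gripper_force gives the robot as it stands. Calls block until the motion is done:
- move_ptp(position, orientation): joint-space move of the TCP to a pose.
- movel(position, rot=None, max_speed=150, threshold=None): straight line of the TCP; rot=None keeps the orientation; max_speed is the mean speed in mm/s. With threshold (N) it stops when the force on the tool has changed by that much, and returns True; else False.
- move_j(angles): joint-space move.
- grip(opening, effort=None): opening from 0.0 (shut) to 1.0 (fully open); effort is the grip in N (None keeps the last); returns when the fingers have stopped.
- dwell(seconds).
- solve_ik(position, orientation): joint angles nearest the present ones, or None.
- capture(name): name is "side" or "top" or "wrist"; returns (picture, depth): 400x640x3 uint8, blue, green, red; 400x640 float32, mm along the optical axis (not along the pixel's ray), 0 where there is no reading.
- camera_model(name): a dict with "K" (3x3 intrinsics, pixels), "position" and "rotation" of the camera in the world. Camera axes: x right, y up, looking along -z (the intrinsics and any distortion apply to the point x, -y, -z); pixel columns grow to the right and rows downward; lengths in mm; the calibration is good to about 2 mm. The wrist camera is an equidistant fisheye: a pixel r from the principal point sees the ray r / f radians off the axis. A picture is of the moment at which its call begins: read the wrist's pose just before it. camera_model takes no time and is no camera call; for the wrist camera it gives the pose at the moment of the call.
A pose or a line that the arm cannot do raises IKError and nothing moves.
- sign_off(): hands the job in; it is judged then, once.
Trained networks look in the newest picture that a camera, given by its name, has taken for a name from the list of things; names that differ only in an ending like _2 or _b are one class to them, and where a whole thing is asked for, a point or a joint stands for the part that bears it (a point fixed in the world has none). Each returns a list of dicts, best first, with "score" (0 to 1); they miss things now and then, are a little off and sometimes report something else, mostly with a low value. They report only what shows in the picture. A call takes as long as a camera call.
- spot_in(camera, name): "point" ([x, y, z] in mm, in the coordinates of the camera as it stood for that picture, good to about 4 mm: the middle of the surface that is visible of it).
- regions_of(camera, name): "pixels" (400x640 bool, what is visible of it).
- place_of(camera, name): "point" ([x, y, z] in mm, in the coordinates of the camera as it stood for that picture, good to about 4 mm: a listed point, or the origin of a listed thing).
Readings, each from a call of its own:
- read_t(): time.
- read_qpos(): joint angles.
- read_joint_velocities(): joint speeds.
- read_effort(): joint torques, N m.
- read_tcp_pos(): TCP position.
- read_orientation(): TCP orientation.
- read_contact_force(): force on the tool from outside, world axes, zero at the start.
- read_wrist_torque(): the same for the moment, N m.
- read_opening(): opening from 0.0 (shut) to 1.0 (fully open).
- read_gripper_force(): force on a finger pad.
Only numpy, scipy, OpenCV 4.12 (cv2) and the standard library are available. Lean on these libraries where they do the work, as an engineer would, in place of code of your own. Each camera call takes 0.05 s, during which the arm holds its last target. There are 200 camera calls.

### The job

Build up the bicycle's rear hub that stands clamped in the bench vice: put the red spacer ring over the splined body so that it lies flat on the black spacer already there, then take the brass-coloured cog by its collar, teeth side down as it lies, turn it until its splines mesh and slide it home against the red spacer. Finish while still holding the cog in the gripper and pressing it firmly down against the spacer, as you would while the lockring is being started; do not let go, never ram it, and leave the other things on the bench where they are.

Things in the scene. Friction and masses are not known exactly. Their poses are not given: they have to be found in the camera images.
- hub: Grey bicycle rear hub, fixed, upright, axle clamped in the vice; does not turn or give. Origin: lower axle end, 74 mm above the bench; z up the axle. Flanges 60 mm across at 28-38 and 76-86 mm up; black spacer ring 43 mm across, already fitted, at 90-98 mm; splined body to 126 mm; locknut 17 mm across to 131 mm; bare axle 10 mm across to 140 mm.
- hub_seat (a point): Point on the hub's axis, level with the black spacer's top face, where the red spacer's underside comes to lie (172 mm above the bench). Axes as the hub's.
- hub_tip (a point): Hub axis at the splined body's top, 28 mm above hub_seat. The body has 9 equal upright ridges 40 degrees apart, one along the hub's own +x: 4 mm wide, 34.4 mm across over the ridges, 28.4 mm across between them, top edges chamfered 1.5 mm. A cog turned wrongly stops on the ridge tops here; home, its underside is 12 mm above hub_seat.
- spacer: Red spacer ring, loose, lying flat on the bench: 43 mm across, plain round bore 36.6 mm, 12 mm high, about 30 g. Origin at the centre of its underside, z up. It slides over the ridges at any turn, with 1.1 mm to spare all round.
- cog: Brass-coloured 16-tooth cog, loose, flat on the bench, teeth down, about 110 g. Toothed disc 69 mm across, 4 mm thick; above it, from 4 to 14 mm, a round collar 43 mm across, the place to grip. Origin: centre of the underside, z up. Splines mesh when the cog's yaw is the hub's plus any multiple of 40 degrees, within about 4 degrees.
- cog_bore (a point): Centre of the top of the cog's collar, 14 mm above its underside. The bore runs through all 14 mm: 36.4 mm across, with 9 equal inner tabs 40 degrees apart, 4.4 mm wide, reaching in to 30.4 mm across; the middle of a groove lies along the cog's own +x. About 1 mm of play sideways on the hub.
- vise: Blue bench vice, fixed. Origin on the bench under the hub's axis. Jaws 75 mm wide and 86 mm high; the spindle points along its own -x and its cross bar, 120 mm long, lies 126 mm out at 44 mm height; the rear end reaches 85 mm along +x.
- old_cog: Bystander: rusty flat 18-tooth sprocket, 77 mm across, 5 mm thick, plain bore. Origin at the centre of its underside.
- lockring: Bystander: steel lockring, 39 mm across, 6 mm high. Origin at the centre of its underside.
- grease_tub: Bystander: white tub with a red lid, 72 mm across, 55 mm high. Origin at the centre of its underside.
- wrench: Bystander: steel spanner lying on the bench. Origin at its underside, at mid length.
- mallet: Bystander: wooden-handled mallet with a black head lying on the bench. Origin at its underside, at mid length.
- screwdriver: Bystander: screwdriver with a red handle lying on the bench. Origin at its underside, at mid length.
- mug: Bystander: blue mug, 82 mm across, 95 mm high. Origin at the centre of its underside.

How it is judged:
By the outcome, as a careful person would: the job done as asked, in the order asked, and still so for the second after the job is handed in, while the arm keeps its last pose, push and grip.
It also fails if it takes over 58 s, if anything falls off the work surface, if the arm or the gripper's body presses on something with over 40 N, if the wrist force passes 120 N, or if a joint passes its speed limit or range.

## Working session

There is one attempt and no reset: what is moved stays moved. The work goes in short steps, each a Python script; the robot and the scene stay as the last script left them, time stands still between calls to the robot, and variables do not carry over. Pictures are saved under pics/ and viewed, at most 10 in all, crops included, and the job is handed in when it is done.

```bash
mkdir -p pics; ls; cat > h.py <<'E'
import numpy as np, cv2
from bench import *
def w(cam,p,m=None):
    m=m or camera_model(cam); return np.array(m["rotation"])@np.array(p)+np.array(m["position"])
def cloud(cam,d,mask,m=None):
    m=m or camera_model(cam); K=np.array(m["K"]); v,u=np.nonzero(mask&(d>0)); z=d[v,u]
    P=np.stack([(u-K[0,2])/K[0,0]*z,-(v-K[1,2])/K[1,1]*z,-z],1)
    return P@np.array(m["rotation"]).T+np.array(m["position"])
E
python3 - <<'E'
from h import *
for c in ("top","side"):
    im,d=capture(c); cv2.imwrite(f"pics/{c}0.png",im); np.save(f"pics/{c}0.npy",d); m=camera_model(c)
    print(c,np.round(m["position"]),np.round(m["K"],1).tolist(), {k:v for k,v in m.items() if k not in("K","position","rotation")})
    print(np.round(m["rotation"],3).tolist())
    for n in ("hub_seat","hub_tip","hub","spacer","cog","cog_bore","vise","old_cog","lockring","grease_tub","wrench","mallet","screwdriver","mug"):
        print(n,[(np.round(w(c,r["point"]),1).tolist(),round(r["score"],2)) for r in place_of(c,n)[:2]])
print(read_t())
E
```

```text
bench.py
pics
top [ 375.  -11. 1679.] [[438.4, 0.0, 321.5], [0.0, 438.4, 196.6], [0.0, 0.0, 1.0]] {}
[0.093, -0.004, -1.598]
hub_seat [([2784.1, 2398.5, 4088.6], 0.67)]
hub_tip [([2741.5, 2355.9, 4046.1], 0.66)]
hub [([3081.7, 2696.2, 4386.3], 0.66), ([2939.9, 2554.3, 4244.4], 0.48)]
spacer [([3091.1, 2705.5, 4395.6], 0.62)]
cog [([3069.4, 2683.8, 4373.9], 0.66)]
cog_bore [([3047.7, 2662.2, 4352.3], 0.6)]
vise [([3056.6, 2671.1, 4361.2], 0.97)]
old_cog [([3085.0, 2699.4, 4389.6], 0.68), ([3106.8, 2721.2, 4411.3], 0.68)]
lockring [([3108.3, 2722.7, 4412.8], 0.55)]
grease_tub [([3001.7, 2616.1, 4306.2], 0.6)]
wrench [([3059.6, 2674.0, 4364.2], 0.48)]
mallet [([3001.3, 2615.8, 4305.9], 0.85)]
screwdriver [([3118.5, 2732.9, 4423.1], 0.65), ([2998.6, 2613.1, 4303.2], 0.36)]
mug [([3081.2, 2695.6, 4385.8], 0.75)]
side [ 389. -893.  757.] [[386.4, 0.0, 318.3], [0.0, 386.4, 205.5], [0.0, 0.0, 1.0]] {}
[0.956, 0.0, -0.129]
hub_seat [([581.5, -700.5, 949.6], 0.84), ([486.4, -795.5, 854.5], 0.28)]
hub_tip [([576.3, -705.7, 944.4], 0.57)]
hub [([588.6, -693.3, 956.7], 0.63)]
spacer [([494.2, -787.8, 862.3], 0.62), ([625.0, -657.0, 993.1], 0.38)]
cog [([487.1, -794.9, 855.2], 0.87), ([457.4, -824.6, 825.5], 0.44)]
cog_bore [([483.9, -798.0, 852.0], 0.54)]
vise [([595.8, -686.2, 963.8], 0.92)]
old_cog [([621.9, -660.1, 990.0], 0.72), ([625.9, -656.1, 994.0], 0.54)]
lockring [([626.9, -655.1, 995.0], 0.7), ([589.8, -692.2, 957.8], 0.7)]
grease_tub [([349.4, -932.6, 717.4], 0.91)]
wrench [([733.0, -549.0, 1101.1], 0.54)]
mallet []
screwdriver [([636.2, -645.7, 1004.3], 0.64)]
mug [([378.2, -903.8, 746.2], 0.68)]
1.5
```

```bash
sed -i 's/np.array(m\["rotation"\])/Rm(m["rotation"])/' h.py; cat >> h.py <<'E'
from scipy.spatial.transform import Rotation as Ro
def Rm(r): return Ro.from_euler("xyz",r).as_matrix()
E
python3 - <<'E'
from h import *
for c in ("top","side"):
    m=camera_model(c); d=np.load(f"pics/{c}0.npy"); 
    print(c,"bench z",np.median(cloud(c,d,np.ones_like(d,bool))[:,2]))
    for n in ("hub_seat","hub_tip","hub","spacer","cog","cog_bore","vise","old_cog","lockring","grease_tub","wrench","mallet","screwdriver","mug"):
        print(n,[(np.round(w(c,r["point"]),0).tolist(),round(r["score"],2)) for r in place_of(c,n)[:2]])
print(read_t(),read_orientation())
E
```

```text
top bench z -2.7813202137564303
hub_seat [([569.0, 147.0, 172.0], 0.67)]
hub_tip [([570.0, 144.0, 199.0], 0.66)]
hub [([327.0, -436.0, 1.0], 0.66), ([572.0, 141.0, 74.0], 0.48)]
spacer [([455.0, -300.0, -2.0], 0.62)]
cog [([451.0, -157.0, 2.0], 0.66)]
cog_bore [([451.0, -158.0, 15.0], 0.6)]
vise [([567.0, 140.0, 0.0], 0.97)]
old_cog [([592.0, -130.0, 2.0], 0.68), ([588.0, -308.0, -0.0], 0.68)]
lockring [([590.0, -309.0, -1.0], 0.55)]
grease_tub [([319.0, 348.0, -0.0], 0.6)]
wrench [([720.0, 333.0, -0.0], 0.48)]
mallet [([431.0, 433.0, 4.0], 0.85)]
screwdriver [([596.0, -431.0, 1.0], 0.65), ([434.0, 435.0, 6.0], 0.36)]
mug [([327.0, -436.0, 1.0], 0.75)]
side bench z 52.90273777757011
hub_seat [([563.0, 141.0, 173.0], 0.84), ([447.0, -154.0, 16.0], 0.28)]
hub_tip [([560.0, 142.0, 204.0], 0.57)]
hub [([563.0, 145.0, 73.0], 0.63)]
spacer [([451.0, -302.0, -1.0], 0.62), ([587.0, -311.0, 0.0], 0.38)]
cog [([446.0, -158.0, 2.0], 0.87), ([426.0, 430.0, -3.0], 0.44)]
cog_bore [([444.0, -154.0, 16.0], 0.54)]
vise [([565.0, 140.0, 0.0], 0.92)]
old_cog [([587.0, -132.0, 1.0], 0.72), ([588.0, -311.0, 0.0], 0.54)]
lockring [([589.0, -310.0, -2.0], 0.7), ([564.0, 143.0, 73.0], 0.7)]
grease_tub [([312.0, 349.0, -2.0], 0.91)]
wrench [([711.0, 330.0, 2.0], 0.54)]
mallet []
screwdriver [([596.0, -434.0, 1.0], 0.64)]
mug [([328.0, -444.0, 4.0], 0.68)]
2.9 [-3.14157945e+00  9.55243837e-06  3.48805049e-01]
```

View pics/top0.png

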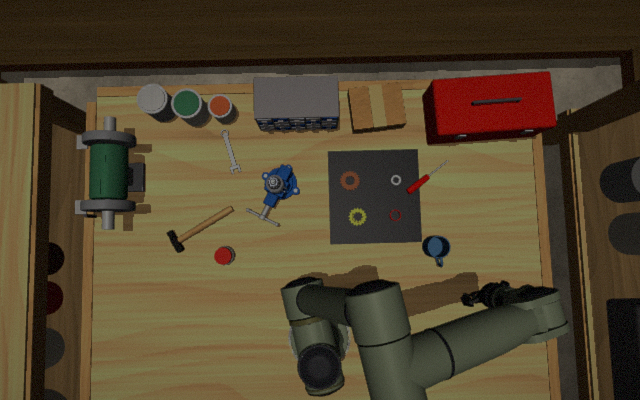

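View pics/side0.png

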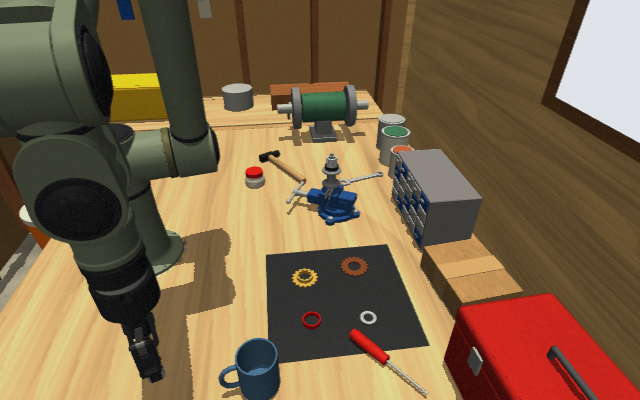

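```bash
cat >> h.py <<'E'
def snap(name):
    m=camera_model("wrist"); im,d=capture("wrist"); cv2.imwrite(f"pics/{name}.png",im); np.savez(f"pics/{name}.npz",im=im,d=d,p=m["position"],r=m["rotation"],K=m["K"])
    return m
E
python3 - <<'E'
from h import *
o=[3.14159,0,0.349]
for n,p in (("spacer",[452,-301,170]),("cog",[448,-157,170]),("hub",[566,142,330])):
    move_ptp(p,o); dwell(0.2); m=snap("w_"+n); print(n,read_t(),np.round(read_tcp_pos(),1),np.round(read_qpos(),2),np.round(m["position"],1),np.round(m["rotation"],3))
    for k in ((n,"cog_bore") if n=="cog" else (n,"hub_tip","hub_seat") if n=="hub" else (n,)):
        print(k,[(np.round(w("wrist",r["point"],m),1).tolist(),round(r["score"],2)) for r in place_of("wrist",k)[:2]])
print(m["K"])
ims=[cv2.resize(np.load(f"pics/w_{n}.npz")["im"],None,fx=.6,fy=.6) for n in("spacer","cog","hub")]
g=np.zeros_like(ims[0]); cv2.imwrite("pics/mos.png",np.vstack([np.hstack(ims[:2]),np.hstack([ims[2],g])]))
E
```

```text
spacer 4.4667 [ 451.6 -302.   170.2] [-0.73  0.38 -0.33  0.86 -0.    2.07] [ 526.1 -275.1  297. ] [-0.312 -0.    -1.224]
spacer [([450.2, -296.6, 2.3], 0.88)]
cog 5.4 [ 448.2 -158.1  170. ] [-0.49  0.26 -0.5   0.81 -0.    2.3 ] [ 522.9 -131.1  296.8] [-0.312 -0.    -1.224]
cog [([446.1, -155.1, -1.0], 0.56)]
cog_bore [([447.5, -152.0, 18.8], 0.78)]
hub 7.1 [565.9 141.  329.6] [ 0.12  0.35  0.05  1.27 -0.    2.91] [640.6 167.9 456.1] [-0.314  0.    -1.224]
hub [([564.5, 146.1, 73.8], 0.85)]
hub_tip [([570.8, 144.1, 201.5], 0.76), ([563.9, 144.2, 73.7], 0.7)]
hub_seat [([568.2, 142.2, 173.7], 0.66)]
[[309.70691629   0.         315.19615407]
 [  0.         309.70691629 204.78697775]
 [  0.           0.           1.        ]]
```

View pics/mos.png

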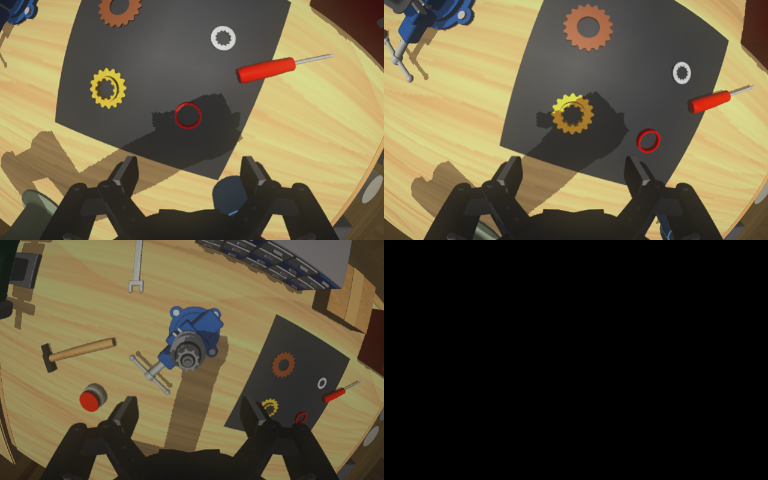

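```bash
cat >> h.py <<'E'
def rect(name,c,z,half=50,s=0.2):
    """orthophoto on plane z about c: returns image; col -> +x, row -> +y"""
    f=np.load(f"pics/{name}.npz"); n=int(2*half/s); g=(np.arange(n)-n/2+.5)*s
    X,Y=np.meshgrid(g+c[0],g+c[1]); P=(np.stack([X,Y,np.full_like(X,z)],-1)-f["p"])@Rm(f["r"])
    q=P*[1,-1,-1]; rho=np.hypot(q[...,0],q[...,1]); th=np.arctan2(rho,q[...,2]); K=f["K"]
    u=K[0,2]+K[0,0]*th*q[...,0]/rho; v=K[1,2]+K[1,1]*th*q[...,1]/rho
    return cv2.remap(f["im"],u.astype(np.float32),v.astype(np.float32),cv2.INTER_CUBIC)
E
python3 - <<'E'
from h import *
a=rect("w_spacer",[452,-299],12,30,.1); b=rect("w_cog",[448,-156],14,40,.1333);c=rect("w_hub",[567,143],200,30,.1)
cv2.imwrite("pics/r1.png",cv2.resize(np.hstack([a,b[:600,:600],c]),None,fx=.44,fy=.44,interpolation=cv2.INTER_AREA)); print(a.shape,b.shape,c.shape)
hsv=cv2.cvtColor(a,cv2.COLOR_BGR2HSV); m=((hsv[...,0]<8)|(hsv[...,0]>172))&(hsv[...,1]>130)&(hsv[...,2]>60)
cs,_=cv2.findContours(m.astype(np.uint8),cv2.RETR_CCOMP,cv2.CHAIN_APPROX_NONE)
for k in sorted(cs,key=len)[-3:]:
    (x,y),(w1,h1),t=cv2.fitEllipse(k); print("spacer",452-30+x*.1,-299-30+y*.1,w1*.1,h1*.1,len(k))
E
```

```text
(600, 600, 3) (600, 600, 3) (600, 600, 3)
spacer 451.00323486328125 -300.2189453125 32.615194702148436 35.01622314453125 976
spacer 450.02513122558594 -300.54945678710936 43.69291687011719 45.27322082519532 1274
```

View pics/r1.png

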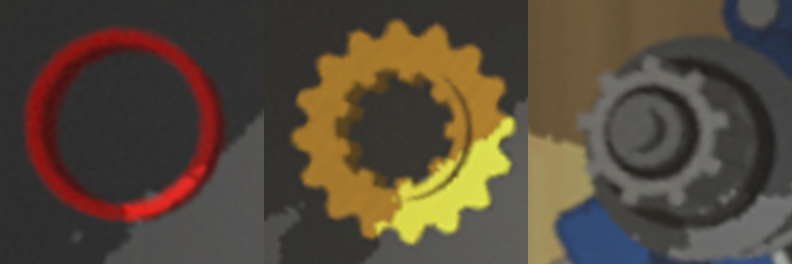

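```bash
python3 - <<'E'
from h import *
o=[3.14159,0,0.349]
for n,p in (("hub",[491,116,255]),("cog",[373,-182,110]),("spacer",[376,-326,120])):
    move_ptp(p,o); dwell(0.3); m=snap("v_"+n); print(n,read_t(),np.round(read_tcp_pos(),1),np.round(m["position"],1))
a=rect("v_spacer",[450,-301],12,30,.1); b=rect("v_cog",[447,-156],14,30,.1);c=rect("v_hub",[567,143],200,30,.1)
cv2.imwrite("pics/r2.png",cv2.resize(np.hstack([a,b,c]),None,fx=.44,fy=.44,interpolation=cv2.INTER_AREA))
E
```

```text
hub 8.1167 [491.9 116.2 255.4] [566.5 143.3 382.4]
cog 9.7917 [ 373.4 -181.7  110.1] [ 447.9 -154.4  236.9]
spacer 10.775 [ 376.1 -325.2  120.1] [ 450.6 -297.8  246.7]
```

View pics/r2.png

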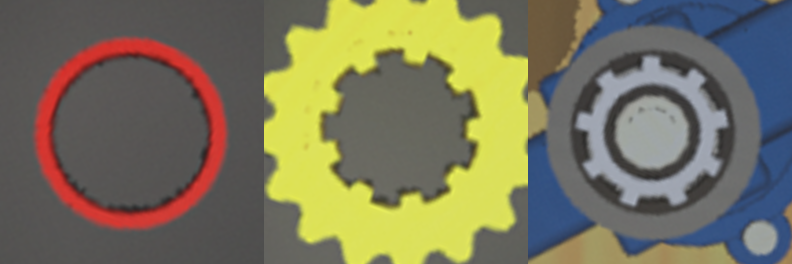

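```bash
cat > fit.py <<'E'
from h import *
from scipy.optimize import minimize
S=.1
def fit(feat,c0,prof,rmax,yaws,half=30):
    n=feat.shape[0]; g=(np.arange(n)-n/2+.5)*S; X,Y=np.meshgrid(g,g)
    def cost(p):
        dx,dy=X-p[0],Y-p[1]; r=np.hypot(dx,dy); t=np.arctan2(dy,dx)-p[2]
        k=r<rmax; T=prof(r,t)[k]; return -np.corrcoef(T,feat[k])[0,1]
    sm=lambda x:1/(1+np.exp(-x/.3))
    best=min((minimize(cost,[0,0,y],method="Nelder-Mead",options=dict(initial_simplex=[[0,0,y],[2,0,y],[0,2,y],[0,0,y+.1]])) for y in yaws),key=lambda r:r.fun)
    return c0[0]+best.x[0],c0[1]+best.x[1],np.degrees(best.x[2])%40,-best.fun
sm=lambda x:1/(1+np.exp(-x/.2))
wrap=lambda t:(t+np.pi/9)%(2*np.pi/9)-np.pi/9
def ridged(ri,ro,wd,tab):   # tab: inward tab at 20deg centre -> hole profile ; else ridge at 0
    def hole(r,t):
        if tab: a=wrap(t+np.pi/9); inn=sm(wd/2-np.abs(r*np.sin(a))); return inn*sm(ri-r)+(1-inn)*sm(ro-r)
        a=wrap(t); inn=sm(wd/2-np.abs(r*np.sin(a))); return inn*sm(ro-r)+(1-inn)*sm(ri-r)
    return hole
if __name__=="__main__":
    Y=np.radians([0,10,20,30])
    sat=lambda im:cv2.cvtColor(im,cv2.COLOR_BGR2HSV)[...,1].astype(float)
    a=rect("v_spacer",[450,-301],12,30,S); print("spacer",fit(sat(a),[450,-301],lambda r,t:sm(r-18.3)*sm(21.5-r),28,[0]))
    b=rect("v_cog",[447,-156],14,30,S); print("cog",fit(-sat(b),[447,-156],ridged(15.2,18.2,4.4,True),21,Y))
    c=rect("v_hub",[567,143],200,30,S); v=c[...,2].astype(float); h=ridged(14.2,17.2,4,False)
    print("hub",fit(v,[567,143],lambda r,t:h(r,t)*sm(r-10.5)+0.9*sm(8.5-r),19,Y))
E
python3 fit.py
```

```text
spacer (np.float64(449.73837024622986), np.float64(-300.64567640165734), np.float64(2.4060931563715573), np.float64(0.9299295220183249))
cog (np.float64(447.97989963011196), np.float64(-156.7371794129916), np.float64(21.135828473511253), np.float64(0.9057832208110321))
hub (np.float64(565.2499992506965), np.float64(143.1143784668567), np.float64(29.041760481746717), np.float64(0.9304769152135056))
```

```bash
python3 - <<'E'
from h import *
from fit import *
o=[3.14159,0,0.349]
move_ptp([449.7,-300.6,60],o); grip(.66,40)
movel([449.7,-300.6,35]); hit=movel([449.7,-300.6,10],max_speed=25,threshold=4)
p=read_tcp_pos(); print("hit",hit,np.round(p,2),np.round(read_contact_force(),1),read_t())
z=p[2]+3.0
movel([449.7,-300.6,z],max_speed=40); print(np.round(read_tcp_pos(),2))
grip(.3,40); q=read_tcp_pos(); print("grip",read_opening(),read_gripper_force(),np.round(q,2),np.round(read_contact_force(),1),read_t())
grip(.66); movel([449.7,-300.6,45]); move_ptp([376,-326,120],o); dwell(.3); snap("v_spacer2")
a=rect("v_spacer2",[450,-301],12,30,S); r=fit(cv2.cvtColor(a,cv2.COLOR_BGR2HSV)[...,1].astype(float),[450,-301],lambda r,t:sm(r-18.3)*sm(21.5-r),28,[0]); print(r)
d=Ro.from_euler("z",-.349).apply([r[0]-q[0],r[1]-q[1],0]); print("obj - tcp along tool x, (neg)y:",d, read_t(), np.round(read_tcp_pos(),1))
E
```

```text
hit True [ 449.54 -300.44   12.77] [-0.3 -0.4  5.5] 12.7917
[ 449.83 -300.71   15.82]
grip 0.48579743478458337 40.298426072113216 [ 449.61 -300.52   15.91] [-1.8  1.5  5.1] 13.3167
(np.float64(449.65918422822443), np.float64(-300.4129384349542), np.float64(3.4965460521231013), np.float64(0.9288309101315108))
obj - tcp along tool x, (neg)y: [0.08761907 0.08427707 0.        ] 14.8167 [ 376.2 -325.4  119.1]
```

```bash
cat >> h.py <<'E'
def goto(xy,z,o,n=1):
    """fine position above xy, correcting the offset between commanded and read"""
    c=np.array([*xy,z],float); movel(c,o); dwell(.15); 
    for _ in range(n):
        e=np.array([*xy,z])-read_tcp_pos(); c=c+e; movel(c,o,max_speed=20); dwell(.15)
    return c
E
python3 - <<'E'
from h import *
o=[3.14159,0,0.349]
move_ptp([449.6,-300.4,50],o); movel([449.6,-300.4,15.8],max_speed=100); grip(.3,40)
q=read_tcp_pos(); print("grip",read_opening(),read_gripper_force(),np.round(q,2),read_t())
movel([449.6,-300.4,120],max_speed=250); move_ptp([565.2,143.1,255],o)
c=goto([565.25,143.1],236,o); print(np.round(read_tcp_pos(),2),np.round(c,2),np.round(read_contact_force(),1),read_opening(),read_t())
h=movel([c[0],c[1],c[2]-13],max_speed=80,threshold=8); print(h,np.round(read_tcp_pos(),2))
if not h:
    h=movel([c[0],c[1],c[2]-(236-186)],max_speed=30,threshold=6)
    print(h,np.round(read_tcp_pos(),2),np.round(read_contact_force(),1),read_opening(),read_t())
snap("held1"); cv2.imwrite("pics/held1b.png",np.load("pics/held1.npz")["im"])
E
```

```text
grip 0.4796826260631475 40.45521508902311 [ 449.96 -301.09   17.01] 16.0917
[564.93 143.6  235.62] [564.87 143.54 235.44] [ 0.3 -0.1  0.1] 0.47897943120830117 19.225
False [564.3  143.49 221.75]
True [564.71 143.48 189.07] [ 0.3 -0.3  4.4] 0.48226084397202906 20.55
```

```bash
python3 - <<'E'
from h import *
from fit import *
o=[3.14159,0,0.349]
grip(.66); c=read_tcp_pos(); movel([c[0],c[1],240],max_speed=150); movel([491,116,255],max_speed=200); dwell(.25); snap("v_hub2")
move_ptp([448,-156.7,60],o); c=goto([448,-156.7],40,o); print(np.round(read_tcp_pos(),2),np.round(c,2),read_t())
print(movel([c[0],c[1],c[2]-19.3],max_speed=40,threshold=6)); dwell(.2); print(np.round(read_tcp_pos(),2))
grip(.3,100); dwell(.1); print("grip",read_opening(),read_gripper_force(),[np.round(read_tcp_pos(),2) for _ in range(3)],np.round(read_contact_force(),1),read_t())
a=rect("v_hub2",[565.2,143.1],184,30,S); c=rect("v_hub2",[565.2,143.1],200,30,S)
print("ring",fit(cv2.cvtColor(a,cv2.COLOR_BGR2HSV)[...,1].astype(float),[565.2,143.1],lambda r,t:sm(r-18.3)*sm(21.5-r),25,[0]))
h=ridged(14.2,17.2,4,False)
print("hub",fit(c[...,2].astype(float),[565.2,143.1],lambda r,t:h(r,t)*sm(r-10.5)+0.9*sm(8.5-r),17,np.radians([0,10,20,30])))
cv2.imwrite("pics/r3.png",cv2.resize(np.hstack([a,c]),None,fx=.6,fy=.6,interpolation=cv2.INTER_AREA))
E
```

```text
[ 447.36 -156.97   39.34] [ 447.32 -156.89   39.22] 24.35
False
[ 447.5  -156.98   20.1 ]
grip 0.4541424938258032 99.3352411781234 [array([ 447.52, -157.01,   20.84]), array([ 447.52, -157.01,   20.84]), array([ 447.52, -157.01,   20.84])] [-2.5  1.6  9.6] 25.5917
ring (np.float64(564.6042633311399), np.float64(143.50703758393612), np.float64(0.18325161287089697), np.float64(0.9334322354090523))
hub (np.float64(565.124961876831), np.float64(143.2170959882799), np.float64(29.21012181479306), np.float64(0.8784065456850348))
```

View pics/r3.png

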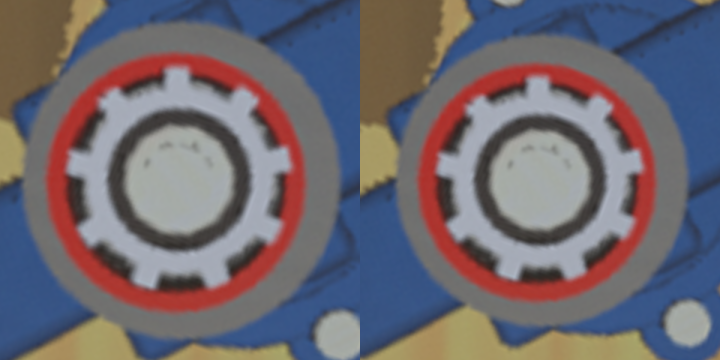

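```bash
python3 - <<'E'
from h import *
o0=read_orientation(); o=[3.14159,0,0.4886]; xy=[564.75,142.9]
movel([447.5,-157,130],max_speed=200); move_ptp([*xy,265],o); 
c=goto(xy,240,o); print(np.round(read_tcp_pos(),2),np.round(c,2),np.round(np.degrees(read_orientation()[2]-o0[2]),2),np.round(read_contact_force(),1),read_opening(),read_t())
h=movel([c[0],c[1],c[2]-16],max_speed=60,threshold=8); print(h,np.round(read_tcp_pos(),2))
if not h:
    h=movel([c[0],c[1],c[2]-(240-203)],max_speed=25,threshold=8)
    print(h,np.round(read_tcp_pos(),2),np.round(read_contact_force(),1),np.round(read_wrist_torque(),2),read_opening(),read_t())
E
```

```text
[564.32 143.5  239.44] [564.29 143.42 239.25] 8.01 [ 0.5  0.5 -1.1] 0.4519972439540798 28.475
False [563.8  143.36 222.48]
True [564.06 143.39 204.88] [-0.4  0.6  3.5] [-0.02  0.09 -0.01] 0.4554374020912177 29.5917
```

```bash
python3 - <<'E'
from h import *
grip(.3,110)
c=read_tcp_pos(); z=c[2]
for i in range(14):
    z-=.4; movel([c[0],c[1],z],max_speed=10); dwell(.1); f=read_contact_force(); print(round(z,2),np.round(read_tcp_pos(),2),np.round(f,1),round(read_gripper_force(),0))
    if f[2]>25: break
dwell(1.0); print(np.round(read_tcp_pos(),2),np.round(read_contact_force(),1),read_opening(),read_t())
im,_=capture("side"); s=camera_model("side")
cv2.imwrite("pics/end.png",np.hstack([cv2.resize(im[120:250,250:450],(400,260)),cv2.resize(capture("wrist")[0],(400,260))]))
E
```

```text
204.5 [564.15 143.37 204.95] [-2.3 -0.4  6. ] 111.0
204.1 [564.16 143.41 204.94] [-1.9 -0.4  8.6] 111.0
203.7 [564.15 143.38 204.9 ] [-3.3 -0.9  9.8] 111.0
203.3 [564.16 143.41 204.89] [-4.3  0.1 11.6] 111.0
202.9 [564.19 143.4  204.88] [-5.8 -0.9 13.9] 112.0
202.5 [564.18 143.37 204.86] [-5.9 -0.5 17.2] 112.0
202.1 [564.18 143.4  204.82] [-6.3 -1.2 19. ] 112.0
201.7 [564.18 143.39 204.81] [-7.6 -1.2 21. ] 112.0
201.3 [564.18 143.38 204.78] [-8.6 -1.8 23.4] 113.0
200.9 [564.2  143.4  204.77] [-9.5 -0.7 26. ] 113.0
[564.21 143.39 204.75] [-8.3 -1.4 26.1] 0.4514221787548989 34.3083
```

View pics/end.png

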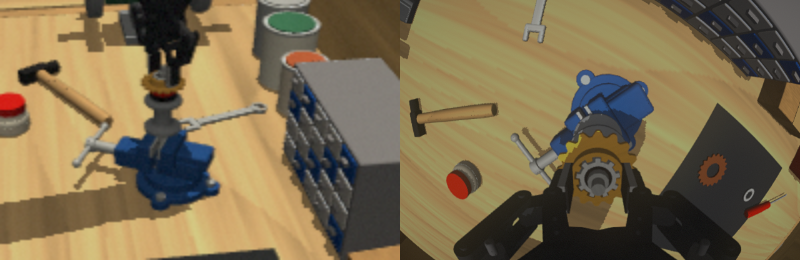

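The side view shows the cog sitting over the red spacer on the hub. The wrist view shows the splined body through its bore, with the fingers still on the collar. TCP height (204.75 mm) matches the home position, and the press is a steady 26 N.

```bash
python3 -c "
from bench import *
print(sign_off(), read_t())"
```

```text
the job is handed in; nothing more can be done
the job is handed in; nothing more can be done
```

Job handed in: the red spacer lies flat on the black one, and the cog is meshed and home against it, still gripped and pressed down with about 26 N at 34 s on the robot's clock.

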